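Snug the dust blower's cover down evenly

ROBOT

A 6-joint arm with a two-finger parallel gripper is mounted at the origin on the work surface. World frame = base frame: x ahead of the robot, y to its left, z up, the work surface at z = 0. Lengths are in m, angles in rad, forces in N, time in s.
With the tool pointing down it reaches from about 0.275 to 0.775 m from the base axis. Payload 14.6 kg.
Tool frame: the origin (TCP) lies midway between the tips of the shut fingers; the grasp point (between the pads) lies 19 mm behind it; z points along the fingers, y is the line along which they close (so a half turn about z gives the same grasp; the last joint's range is limited). The gripper opens to 85 mm and grips with 20 to 120 N. Pads are 22 mm wide; open, the fingers measure 114 mm over their backs; the gripper's body (76 mm by 85 mm) begins 54 mm behind the grasp point. The pads swing forward as they close: fully open they stand 13 mm farther back than shut.
Start: joints at [1.025, 0.263, -0.048, 1.259, 0, 1.415], TCP at [0.2, 0.485, 0.231] pointing down, gripper open.
Joint ranges: [-2.65, 2.65], [-0.89, 1.7], [-1.18, 1.37], [-2.13, 2.11], [-1.35, 1.29], [-3.14, 3.14]. Speed limits (rad/s): [1.89, 1.89, 2.57, 2.79, 3.14, 3.14].

INTERFACE

Orientations are given as a unit quaternion [w, x, y, z].
In Python, from cell import sensors, viewer, r, spotter gives the robot as it stands.
- The arm moves only by the tool servo_tool, never from a script. Its argument "deltas" is a list of rows, each an object of numbers: "dx", "dy", "dz": the shift along the tool's x, y, z each as a share of 30 cm, from -1 to 1; "wx", "wy", "wz": the turn, a rotation vector about the tool's x, y, z each as a share of 30 degrees, from -1 to 1; "claw": the opening, from 0 (shut) to 1 (fully open). A call has 1 to 20 rows; each row is the pose to reach, as a shift and turn from the pose commanded when the call began, along the tool's axes at that moment; what a row does not reach only later rows make up. A row lasts 1/10 s, in which the tool goes at most 50 mm and 8.59 degrees, less where a joint would pass 70% of its speed; a pose out of reach is approached as far as the arm can. A call with a number of a shift or a turn outside -1 to 1 is refused whole. A call with a gripper value outside its range is refused whole. The fingers move at their own pace and stop on an object; "force" is the grip in N (left out, the last holds). Time passes only in rows, so rows that repeat a pose let the fingers close. It gives the time, the measured TCP pose, the force, the opening and the grip force at its end, in the units of the state.
- sensors.sense(): the state, without advancing time (a new reading comes with each control period).
- viewer.get_image(name): name is "scene" or "top" or "wrist"; returns (picture, depth): 400x640x3 uint8, blue, green, red; 400x640 float32, m along the optical axis (not along the pixel's ray), 0 where there is no reading.
- viewer.get_calibration(name): a dict with "fx", "fy", "cx", "cy" (pixels), "k1" (the pictures are not rectified: a ray, as slopes to the right and down, at radius r is drawn at 1 + k1 r^2 times it, then the intrinsics apply), "view" (4x4, takes a point from world to camera coordinates); the wrist camera has in their place "hand_eye" (4x4, takes a point from camera to tool coordinates, whose origin is the TCP and whose axes are the flange's). Camera axes: x right, y down, z forward; pixel columns grow to the right and rows downward; lengths in m; the calibration is good to about 2 mm. A picture is of the moment at which its call begins: read the wrist's pose just before it. get_calibration takes no time and is no camera call.
- r.sign_off(): hands the job in; it is judged then, once.
Trained networks look in the newest picture that a camera, given by its name, has taken for a name from the list of things; names that differ only in an ending like _2 or _b are one class to them, and where a whole thing is asked for, a point or a joint stands for the part that bears it (a point fixed in the world has none). Each returns a list of dicts, best first, with "score" (0 to 1); they miss things now and then, are a little off and sometimes report something else, mostly with a low value. They report only what shows in the picture. A call takes as long as a camera call.
- spotter.trace(thing, camera): "pixels" (400x640 bool, what is visible of it) and "rect" ([centre column, centre row, width, height] in pixels, round what is visible of it).
- spotter.pinpoint(thing, camera): "centre" ([row, column] in pixels: a listed point, or the origin of a listed thing).
The state is a dict: "time_s": time; "qpos": joint angles; "dq": joint speeds; "joint_efforts": joint torques, N m; "eef_pos": TCP position; "ee_rot": TCP orientation; "contact_force": force on the tool from outside, world axes, zero at the start; "wrist_torque": the same for the moment, N m; "width": finger opening in m; "gripper_force": force on a finger pad.
Only numpy, scipy, OpenCV 4.12 (cv2) and the standard library are available. Lean on these libraries where they do the work, as an engineer would, in place of code of your own. Each camera call takes 0.05 s, during which the arm holds its last target. There are 200 camera calls.

TASK

The dust blower's round cover is being tightened down evenly with its four black knobs, and one diagonal pair has already been turned clockwise about halfway. Turn the other two about halfway as well, then, still crosswise, turn one diagonal pair fully home and after it the other pair, until the cover is flush. Do not let the cover go badly crooked by running one knob home far ahead of the one opposite, and do not disturb the bottle, jar and push block nearby.

Things in the scene. Friction and masses are not known exactly. Their poses are not given: they have to be found in the camera images.
- drum: Grey drum of a dust blower, 230 mm across, 90 mm deep, fixed on a stand. Origin: centre of its open face, 155 mm above the bench. z: outward normal of the face, leaning 30 deg from vertical to the blower's front (-x at yaw 0; yaw varies within 0.35 rad); x up the slope, y left as seen from the robot. A 64 mm outlet pipe sticks out 177 mm to its left (+y), its axis 105 mm above the bench.
- cover: Round aluminium cover on the drum, 224 mm across, 10 mm thick, with a central stub 60 mm across, 25 mm high. Origin: centre of its underside, z outward. All loose, it stands 10 mm above the drum's face; all knobs home, 2 mm above it and parallel. Each knob draws its own side down in proportion to its turn; one alone fully home tilts the cover 1.5 deg. It moves only with the knobs.
- knob_ul (a joint): Turn of the upper left (far side, +y) knob, diagonally opposite knob_lr: 0 = fully loose, 2.0 rad = fully home, at a hard stop. Grows clockwise, looking down on the cover. Starts about halfway, between 0.75 and 1.1. Stiff (0.12 N m); stays where it is left.
- knob_ul_grip (a point): Grip point on the axis of the upper left (far side, +y) knob, 28 (+-2) mm above the cover's top, 78 mm from its centre. Upright black bar 12 mm thick, 34 mm high, from 20 mm below this point to 14 mm above, reaching 22 mm one way from the axis and 40 mm the other (last 12 mm: nose 6 mm thick). x: along bar to nose; z: outward; turns with the knob. Home: nose points away from cover centre; loose: 2.0 rad anticlockwise of that.
- knob_lr (a joint): Turn of the lower right (near side, -y) knob, diagonally opposite knob_ul: 0 = fully loose, 2.0 rad = fully home, at a hard stop. Grows clockwise, looking down on the cover. Starts about halfway, between 0.75 and 1.1. Stiff (0.12 N m); stays where it is left.
- knob_lr_grip (a point): Grip point on the axis of the lower right (near side, -y) knob, 28 (+-2) mm above the cover's top, 78 mm from its centre. Upright black bar 12 mm thick, 34 mm high, from 20 mm below this point to 14 mm above, reaching 22 mm one way from the axis and 40 mm the other (last 12 mm: nose 6 mm thick). x: along bar to nose; z: outward; turns with the knob. Home: nose points away from cover centre; loose: 2.0 rad anticlockwise of that.
- knob_ur (a joint): Turn of the upper right (far side, -y) knob, diagonally opposite knob_ll: 0 = fully loose, 2.0 rad = fully home, at a hard stop. Grows clockwise, looking down on the cover. Starts loose, between 0 and 0.25. Stiff (0.12 N m); stays where it is left.
- knob_ur_grip (a point): Grip point on the axis of the upper right (far side, -y) knob, 28 (+-2) mm above the cover's top, 78 mm from its centre. Upright black bar 12 mm thick, 34 mm high, from 20 mm below this point to 14 mm above, reaching 22 mm one way from the axis and 40 mm the other (last 12 mm: nose 6 mm thick). x: along bar to nose; z: outward; turns with the knob. Home: nose points away from cover centre; loose: 2.0 rad anticlockwise of that.
- knob_ll (a joint): Turn of the lower left (near side, +y) knob, diagonally opposite knob_ur: 0 = fully loose, 2.0 rad = fully home, at a hard stop. Grows clockwise, looking down on the cover. Starts loose, between 0 and 0.25. Stiff (0.12 N m); stays where it is left.
- knob_ll_grip (a point): Grip point on the axis of the lower left (near side, +y) knob, 28 (+-2) mm above the cover's top, 78 mm from its centre. Upright black bar 12 mm thick, 34 mm high, from 20 mm below this point to 14 mm above, reaching 22 mm one way from the axis and 40 mm the other (last 12 mm: nose 6 mm thick). x: along bar to nose; z: outward; turns with the knob. Home: nose points away from cover centre; loose: 2.0 rad anticlockwise of that.
- glue_bottle: Bystander: yellow bottle, 60 mm in diameter, 170 mm tall, standing beside the blower. Origin: centre of its underside.
- screw_jar: Bystander: glass jar with steel lid, 70 mm in diameter, 90 mm tall. Origin: centre of its underside.
- push_block: Bystander: wooden push block, 180 x 75 x 25 mm with a handle up to 75 mm high. Origin: centre of its underside.

How it is judged:
By the outcome, as a careful person would: the job done as asked, in the order asked, and still so for the second after the job is handed in, with the robot touching nothing.
It also fails if it takes over 64 s, if anything falls off the work surface, if the arm or the gripper's body presses on something with over 40 N, if the wrist force passes 120 N, or if a joint passes its speed limit or range.

## Working session

There is one attempt and no reset: what is moved stays moved. The work goes in short steps, Python scripts to look and compute and a tool call to move; the robot and the scene stay as the last step left them, time stands still between calls to the robot, and variables do not carry over. Pictures are saved under pics/ and viewed, at most 10 in all, crops included, and the job is handed in when it is done.

Besides the shell and the picture viewer there is one more tool, called after "Request:" in YAML: its name, and indented under it one key for each argument. servo_tool: Moves the arm, as the interface text tells. Its arguments: {"type":"object","properties":{"deltas":{"type":"array"},"force":{"type":"number"}},"required":["deltas"]}

```bash
ls; mkdir -p pics
cat > h.py <<'E'
import numpy as np, cv2
from scipy.spatial.transform import Rotation as R
from cell import sensors, viewer, r, spotter
E
python3 - <<'E'
from h import *
s=sensors.sense(); print({k:np.round(v,3) for k,v in s.items()})
for n in("scene","top"):
    im,d=viewer.get_image(n); cv2.imwrite(f"pics/{n}0.png",im); np.save(f"{n}d.npy",d)
    c=viewer.get_calibration(n); print(n,c)
    for t in ["drum","cover","knob_ul_grip","knob_lr_grip","knob_ur_grip","knob_ll_grip","glue_bottle","screw_jar","push_block"]:
        p=spotter.pinpoint(t,n); print(t,[(np.round(q["centre"],1),round(q["score"],2)) for q in p[:3]])
print(viewer.get_calibration("wrist"))
E
```

```text
pics
{'time_s': np.float64(0.0), 'qpos': array([ 1.025,  0.264, -0.049,  1.259,  0.   ,  1.415]), 'dq': array([-0.   , -0.002,  0.002, -0.001,  0.   ,  0.001]), 'joint_efforts': array([ 4.0000e-03, -6.3762e+01,  3.8456e+01,  1.4000e-02,  0.0000e+00,
       -0.0000e+00]), 'eef_pos': array([0.2  , 0.485, 0.231]), 'ee_rot': array([-0.   ,  0.194,  0.981, -0.   ]), 'contact_force': array([ 0.592, -0.747,  0.841]), 'wrist_torque': array([ 0.02 , -0.029,  0.003]), 'gripper_force': np.float64(0.0), 'width': np.float64(0.086)}
scene {'fx': 489.37530173913746, 'fy': 489.37530173913746, 'cx': 314.3737316690358, 'cy': 189.73607562782584, 'k1': 0.02995836982521967, 'view': array([[ 0.69347015,  0.72041062, -0.01037723, -0.45088017],
       [ 0.60905008, -0.59384714, -0.52574098, -0.25500933],
       [-0.38491187,  0.35826542, -0.85058141,  1.60919845],
       [ 0.        ,  0.        ,  0.        ,  1.        ]])}
drum [(array([186.4, 299.7]), 0.79)]
cover [(array([184.4, 297.3]), 0.58)]
knob_ul_grip [(array([166.7, 319.8]), 0.62)]
knob_lr_grip [(array([180. , 261.7]), 0.64)]
knob_ur_grip [(arra
[... 758 characters left out ...]
_ur_grip [(array([213.1, 361.2]), 0.93)]
knob_ll_grip [(array([254.3, 302.2]), 0.89)]
glue_bottle [(array([229.5, 218.9]), 0.93)]
screw_jar [(array([245.9, 428.4]), 0.9)]
push_block [(array([188.5, 437.6]), 0.95)]
{'fx': 349.43415498185203, 'fy': 349.43415498185203, 'cx': 322.83632086128745, 'cy': 203.19721226965376, 'k1': -0.06756604298654167, 'hand_eye': array([[-1.00365672e-03, -9.63096066e-01, -2.69156016e-01,
         6.87990102e-02],
       [ 9.99999360e-01, -8.25912553e-04, -7.73614311e-04,
         5.09709877e-04],
       [ 5.22765567e-04, -2.69156621e-01,  9.63096278e-01,
        -1.43848172e-01],
       [ 0.00000000e+00,  0.00000000e+00,  0.00000000e+00,
         1.00000000e+00]])}
```

View pics/top0.png

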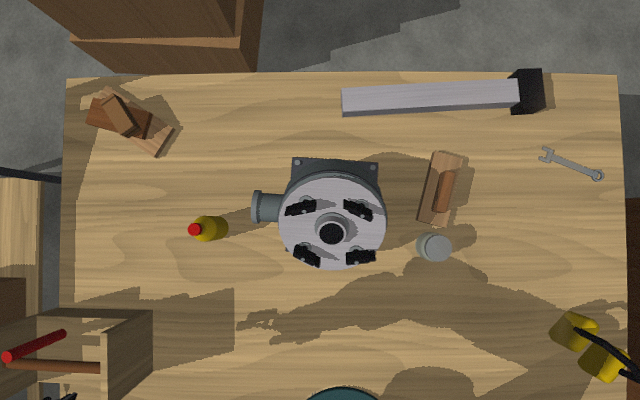

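View pics/scene0.png

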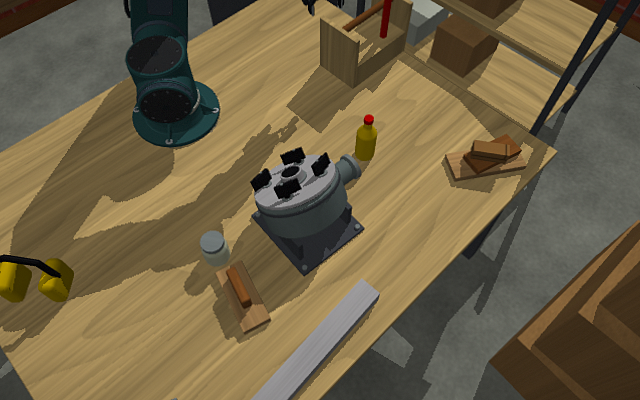

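```bash
cat >> h.py <<'E'
def rays(n,px):  # px Nx2 (col,row) -> slopes
    c=viewer.get_calibration(n); K=np.array([[c["fx"],0,c["cx"]],[0,c["fy"],c["cy"]],[0,0,1]])
    return cv2.undistortPoints(np.asarray(px,float).reshape(-1,1,2),K,np.array([c["k1"],0,0,0.])).reshape(-1,2)
def campose(n,s=None):
    c=viewer.get_calibration(n)
    if n!="wrist": return np.linalg.inv(c["view"])
    T=np.eye(4); q=s["ee_rot"]; T[:3,:3]=R.from_quat([q[1],q[2],q[3],q[0]]).as_matrix(); T[:3,3]=s["eef_pos"]
    return T@c["hand_eye"]
def cloud(n,d,mask,s=None):
    v,u=np.nonzero(mask&(d>0)); z=d[v,u]; m=rays(n,np.c_[u,v]); T=campose(n,s)
    return np.c_[m*z[:,None],z]@T[:3,:3].T+T[:3,3]
K=["ul","ur","ll","lr"]
E
python3 - <<'E'
from h import *
for n in("top","scene"):
    im,d=viewer.get_image(n)
    t=spotter.trace("cover",n)[0]; P=cloud(n,d,t["pixels"])
    # robust plane
    best=None; g=np.random.default_rng(0)
    for _ in range(500):
        a=P[g.choice(len(P),3,False)]; nn=np.cross(a[1]-a[0],a[2]-a[0]); nn/=np.linalg.norm(nn)+1e-12
        i=abs((P-a[0])@nn)<.003
        if best is None or i.sum()>best.sum(): best=i
    Q=P[best]; c=Q.mean(0); nn=np.linalg.svd(Q-c)[2][2]; nn*=np.sign(nn[2])
    print(n,t["score"],len(P),len(Q),"c",c.round(4),"n",nn.round(3),"tilt",np.degrees(np.arccos(nn[2])),"yaw",np.arctan2(-nn[1],-nn[0]))
    yaw=np.arctan2(-nn[1],-nn[0])
    # frame
    zx=nn; yy=np.cross(zx,[1*np.cos(yaw),np.sin(yaw),0]); yy/=np.linalg.norm(yy); xx=np.cross(yy,zx)
    if n=="top": np.savez("cov.npz",c=c,xx=xx,yy=yy,zz=zx)
    # circle center in-plane by min enclosing circle
    ab=np.c_[(Q-c)@xx,(Q-c)@yy].astype(np.float32); (cx,cy),rad=cv2.minEnclosingCircle(ab); C=c+cx*xx+cy*yy
    print(" circle centre",C.round(4),rad, "knobs in frame:")
    for k in K:
        for t in spotter.trace(f"knob_{k}_grip",n)[:1]:
            B=cloud(n,d,t["pixels"]); h=(B-C)@zx; B=B[(h>.012)&(h<.05)]
            p=np.c_[(B-C)@xx,(B-C)@yy].astype(np.float32)
            print(" ",k,round(t["score"],2),t["pixels"].sum(),"hmax",np.percentile((B-C)@zx,90).round(4),"rect",cv2.minAreaRect(p))
E
```

```text
top 0.68 6538 5395 c [0.5582 0.0264 0.1785] n [-0.5    0.035  0.865] tilt 30.096547162587267 yaw -0.06971608297924557
 circle centre [0.5462 0.0278 0.1715] 0.11235372722148895 knobs in frame:
  ul 0.83 379 hmax 0.0403 rect ((0.05369718372821808, 0.06391821056604385), (0.012230503372848034, 0.06063218042254448), 17.67108154296875)
  ur 0.74 373 hmax 0.0424 rect ((0.059048838913440704, -0.04653852432966232), (0.06204351782798767, 0.012362740933895111), 67.44493103027344)
  ll 0.75 397 hmax 0.0424 rect ((-0.05805239453911781, 0.04724008962512016), (0.06169259548187256, 0.01228509284555912), 60.8065071105957)
  lr 0.67 360 hmax 0.0405 rect ((-0.052559465169906616, -0.0635780617594719), (0.013904301449656487, 0.05999458581209183), 12.396134376525879)
scene 0.95 2364 1735 c [0.5662 0.0141 0.1822] n [-0.498  0.033  0.867] tilt 29.935427313071276 yaw -0.06623565444813648
 circle centre [0.5473 0.0234 0.171 ] 0.11477061361074448 knobs in frame:
  ul 0.57 346 hmax 0.042 rect ((0.04658190906047821, -0.0421990305185318), (0.05993223190307617, 0.04933507740497589), 84.36663055419922)
  ur 0.55 321 hmax 0.0417 rect ((0.05990348756313324, -0.04296385496854782), (0.05985350161790848, 0.01628226414322853), 70.57415008544922)
  ll 0.66 282 hmax 0.0409 rect ((-0.05718165636062622, 0.04963964223861694), (0.06124768778681755, 0.016380712389945984), 59.29120635986328)
  lr 0.7 340 hmax 0.0418 rect ((0.059691112488508224, -0.043566055595874786), (0.06074494868516922, 0.01628226414322853), 70.57415008544922)
```

```bash
cat >> h.py <<'E'
def plan(k,phi,h,off=(0,0)):
    """k knob or 'c'; phi deg bar angle; h: TCP height above the cover top (m)"""
    f=np.load("cov.npz"); C,xx,yy,zz=f["C"],f["xx"],f["yy"],f["zz"]
    a,b={"ul":(1,1),"ur":(1,-1),"ll":(-1,1),"lr":(-1,-1),"c":(0,0)}[k]; m=.078/2**.5
    p=C+(a*m+off[0])*xx+(b*m+off[1])*yy+h*zz
    t=np.radians(phi+90); y=np.cos(t)*xx+np.sin(t)*yy; M=np.c_[np.cross(y,-zz),y,-zz]
    s=sensors.sense(); q=s["ee_rot"]; M0=R.from_quat([q[1],q[2],q[3],q[0]]).as_matrix()
    w=R.from_matrix(M0.T@M).as_rotvec(); d=M0.T@(p-s["eef_pos"])
    print("t",round(float(s["time_s"]),2),k,"d",(d/.3).round(4),"w",(np.degrees(w)/30).round(4),"q6",s["qpos"][5].round(2),"F",np.round(s["contact_force"],1),"w",round(float(s["width"]),4))
E
python3 - <<'E'
from h import *
f=dict(np.load("cov.npz")); f["C"]=np.array([.5462,.0275,.1715]); np.savez("cov.npz",**f)
plan("ur",67,.12); plan("ur",67,.01)
E
```

```text
t 1.6 ur d [-1.667  -1.1593 -0.239 ] w [ 0.4528 -1.003  -2.7755] q6 1.42 F [-0.1  0.9  0.1] w 0.0857
t 1.6 ur d [-1.8415 -1.1012  0.0783] w [ 0.4528 -1.003  -2.7755] q6 1.42 F [-0.1  0.9  0.1] w 0.0857
```

Request:
servo_tool:
  deltas:
    - {"dx":-0.83,"dy":-0.58,"dz":-0.24,"wx":0.151,"wy":-0.334,"wz":-0.925,"claw":0.5}
    - {"dx":-0.83,"dy":-0.58,"dz":-0.24,"wx":0.151,"wy":-0.334,"wz":-0.925,"claw":0.5}
    - {"dx":-0.83,"dy":-0.58,"dz":-0.24,"wx":0.151,"wy":-0.334,"wz":-0.925,"claw":0.5}
    - {"dx":-0.83,"dy":-0.58,"dz":-0.24,"wx":0.151,"wy":-0.334,"wz":-0.925,"claw":0.5}
    - {"dx":-0.83,"dy":-0.58,"dz":-0.24,"wx":0.151,"wy":-0.334,"wz":-0.925,"claw":0.5}
    - {"dx":-0.83,"dy":-0.58,"dz":-0.24,"wx":0.151,"wy":-0.334,"wz":-0.925,"claw":0.5}
    - {"dx":-0.83,"dy":-0.58,"dz":-0.24,"wx":0.151,"wy":-0.334,"wz":-0.925,"claw":0.5}

```text
time_s: 2.3
eef_pos: [0.3658, 0.2267, 0.3046]
ee_rot: [0.078, -0.045, 0.994, -0.055]
contact_force: [0.0, 0.5, 0.1]
width: 0.0426
gripper_force: 0.0
```

```bash
python3 -c "
from h import *
plan('ur',67,.12)"
```

```text
t 2.3 ur d [-0.4539 -0.88    0.1799] w [ 0.2983 -0.6668 -1.8579] q6 0.38 F [0.  0.5 0.1] w 0.0426
```

Request:
servo_tool:
  deltas:
    - {"dx":-0.454,"dy":-0.88,"dz":0.1,"wx":0.149,"wy":-0.333,"wz":-0.929,"claw":0.5}
    - {"dx":-0.454,"dy":-0.88,"dz":0.1,"wx":0.149,"wy":-0.333,"wz":-0.929,"claw":0.5}
    - {"dx":-0.454,"dy":-0.88,"dz":0.1,"wx":0.149,"wy":-0.333,"wz":-0.929,"claw":0.5}
    - {"dx":-0.454,"dy":-0.88,"dz":0.1,"wx":0.149,"wy":-0.333,"wz":-0.929,"claw":0.5}
    - {"dx":-0.454,"dy":-0.88,"dz":0.1,"wx":0.149,"wy":-0.333,"wz":-0.929,"claw":0.5}
    - {"dx":-0.454,"dy":-0.88,"dz":0.1,"wx":0.149,"wy":-0.333,"wz":-0.929,"claw":0.5}
    - {"dx":-0.454,"dy":-0.88,"dz":0.1,"wx":0.149,"wy":-0.333,"wz":-0.929,"claw":0.5}

```text
time_s: 3.0
eef_pos: [0.5265, -0.0233, 0.325]
ee_rot: [0.149, -0.286, 0.941, -0.106]
contact_force: [0.9, 0.5, 0.6]
width: 0.0425
gripper_force: 0.0
```

```bash
python3 -c "
from h import *
plan('ur',67,.12)"
```

```text
t 3.0 ur d [0.0136 0.006  0.0737] w [ 0.1522 -0.3351 -0.9252] q6 -0.77 F [0.9 0.5 0.6] w 0.0425
```

Request:
servo_tool:
  deltas:
    - {"dx":0.014,"dy":0.006,"dz":0.074,"wx":0.152,"wy":-0.335,"wz":-0.925,"claw":0.5}
    - {"dx":0.014,"dy":0.006,"dz":0.074,"wx":0.152,"wy":-0.335,"wz":-0.925,"claw":0.5}
    - {"dx":0.014,"dy":0.006,"dz":0.074,"wx":0.152,"wy":-0.335,"wz":-0.925,"claw":0.5}
    - {"dx":0.014,"dy":0.006,"dz":0.074,"wx":0.152,"wy":-0.335,"wz":-0.925,"claw":0.5}
    - {"dx":0.014,"dy":0.006,"dz":0.074,"wx":0.152,"wy":-0.335,"wz":-0.925,"claw":0.5}
    - {"dx":0.014,"dy":0.006,"dz":0.074,"wx":0.152,"wy":-0.335,"wz":-0.925,"claw":0.5}

```text
time_s: 3.6
eef_pos: [0.5285, -0.0239, 0.3028]
ee_rot: [0.211, -0.504, 0.824, -0.15]
contact_force: [0.3, 0.2, 0.7]
width: 0.0425
gripper_force: 0.0
```

```bash
cat >> h.py <<'E'
def look(ks=K,save=None):
    f=np.load("cov.npz"); C,xx,yy,zz=f["C"],f["xx"],f["yy"],f["zz"]
    s=sensors.sense(); im,d=viewer.get_image("wrist")
    if save: cv2.imwrite(f"pics/{save}.png",im)
    T=spotter.trace("cover","wrist")
    if T:
        P=cloud("wrist",d,T[0]["pixels"],s); h=(P-C)@zz; print("cover h median",np.median(h[abs(h)<.006]).round(4))
    for k in ks:
        t=spotter.trace(f"knob_{k}_grip","wrist")
        for t in t[:1]:
            B=cloud("wrist",d,t["pixels"],s); h=(B-C)@zz; i=(h>.025)&(h<.05); B=B[i]
            if i.sum()<30: continue
            p=np.c_[(B-C)@xx,(B-C)@yy].astype(np.float32)
            c,wh,a=cv2.minAreaRect(p); a=a if wh[0]>wh[1] else a+90
            # knob axis is 9 mm from the rect centre, on the side away from the nose
            m=.078/2**.5; e=np.array({"ul":(m,m),"ur":(m,-m),"ll":(-m,m),"lr":(-m,-m)}[k])
            sg={"ul":1,"ur":1,"ll":-1,"lr":-1}[k]; u=sg*np.array([np.cos(np.radians(a)),np.sin(np.radians(a))])
            print(k,round(t["score"],2),i.sum(),"top",np.percentile(h[i],90).round(4),"bar",np.round(a,1),"size",np.round(wh,4),"axis err",(np.array(c)-.009*u-e).round(4))
E
python3 - <<'E'
from h import *
look(save="w1"); plan("ur",67.4,.012)
E
```

```text
cover h median 0.0009
ul 0.61 687 top 0.0417 bar 107.7 size [0.0116 0.033 ] axis err [ 0.0031 -0.0136]
ur 0.76 1380 top 0.0438 bar 67.1 size [0.061 0.012] axis err [-0.0012  0.0005]
ll 0.83 2033 top 0.0432 bar 61.8 size [0.0619 0.0129] axis err [-0.0002  0.0002]
lr 0.7 2039 top 0.0419 bar 101.3 size [0.0129 0.0621] axis err [-0.0004  0.0009]
t 3.9 ur d [ 0.0067 -0.0078  0.3615] w [ 0.0026  0.0012 -0.0111] q6 -1.33 F [-0.9  0.4 -0.1] w 0.0428
```

View pics/w1.png

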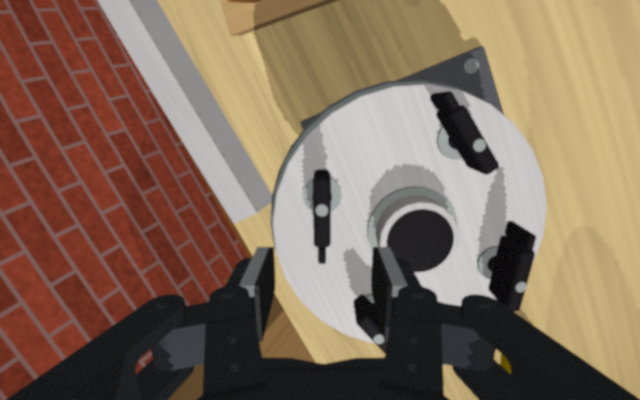

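Request:
servo_tool:
  force: 40
  deltas:
    - {"dx":0.007,"dy":-0.008,"dz":0.2,"wz":-0.01,"claw":0.5}
    - {"dx":0.007,"dy":-0.008,"dz":0.3,"wz":-0.01,"claw":0.5}
    - {"dx":0.007,"dy":-0.008,"dz":0.36,"wz":-0.01,"claw":0.5}
    - {"dx":0.007,"dy":-0.008,"dz":0.36,"wz":-0.01,"claw":0.5}
    - {"dx":0.007,"dy":-0.008,"dz":0.36,"wz":-0.01,"claw":0.5}
    - {"dx":0.007,"dy":-0.008,"dz":0.36,"wz":-0.01,"claw":0}
    - {"dx":0.007,"dy":-0.008,"dz":0.36,"wz":-0.01,"claw":0}
    - {"dx":0.007,"dy":-0.008,"dz":0.36,"wz":-0.01,"claw":0}
    - {"dx":0.007,"dy":-0.008,"dz":0.36,"wz":-0.01,"claw":0}
    - {"dx":0.007,"dy":-0.008,"dz":0.36,"wz":-0.01,"claw":0}

```text
validation failed for argument at $.de...
```

```bash
python3 -c "
from h import *
plan('ur',12,.012)"
```

```text
t 3.9 ur d [ 0.0067 -0.0078  0.3615] w [ 2.9000e-03 -1.0000e-04  1.8355e+00] q6 -1.33 F [-0.9  0.4 -0.1] w 0.0428
```

Request:
servo_tool:
  force: 40
  deltas:
    - {"dx":0.007,"dy":-0.008,"dz":0.2,"wx":0.0,"wy":0.0,"wz":-0.01,"claw":0.5}
    - {"dx":0.007,"dy":-0.008,"dz":0.3,"wx":0.0,"wy":0.0,"wz":-0.01,"claw":0.5}
    - {"dx":0.007,"dy":-0.008,"dz":0.36,"wx":0.0,"wy":0.0,"wz":-0.01,"claw":0.5}
    - {"dx":0.007,"dy":-0.008,"dz":0.36,"wx":0.0,"wy":0.0,"wz":-0.01,"claw":0.5}
    - {"dx":0.007,"dy":-0.008,"dz":0.36,"wx":0.0,"wy":0.0,"wz":-0.01,"claw":0.5}
    - {"dx":0.007,"dy":-0.008,"dz":0.36,"wx":0.0,"wy":0.0,"wz":-0.01,"claw":0.0}
    - {"dx":0.007,"dy":-0.008,"dz":0.36,"wx":0.0,"wy":0.0,"wz":-0.01,"claw":0.0}
    - {"dx":0.007,"dy":-0.008,"dz":0.36,"wx":0.0,"wy":0.0,"wz":-0.01,"claw":0.0}
    - {"dx":0.007,"dy":-0.008,"dz":0.36,"wx":0.0,"wy":0.0,"wz":-0.01,"claw":0.0}
    - {"dx":0.007,"dy":-0.008,"dz":0.36,"wx":0.0,"wy":0.0,"wz":-0.01,"claw":0.0}

```text
time_s: 4.9
eef_pos: [0.583, -0.0302, 0.2104]
ee_rot: [0.211, -0.508, 0.822, -0.15]
contact_force: [-4.9, 2.7, 2.7]
width: 0.0111
gripper_force: 43.8
```

```bash
python3 -c "
from h import *
plan('ur',12,.012)"
```

```text
t 4.9 ur d [-0.     -0.0016  0.0042] w [4.0000e-03 1.5000e-03 1.8463e+00] q6 -1.32 F [-4.9  2.7  2.7] w 0.0111
```

Request:
servo_tool:
  deltas:
    - {"dx":0.0,"dy":0.0,"dz":0.001,"wx":0.0,"wy":0.0,"wz":0.25,"claw":0.0}
    - {"dx":0.0,"dy":0.0,"dz":0.002,"wx":0.0,"wy":0.0,"wz":0.5,"claw":0.0}
    - {"dx":0.0,"dy":0.0,"dz":0.003,"wx":0.0,"wy":0.0,"wz":0.75,"claw":0.0}
    - {"dx":0.0,"dy":0.0,"dz":0.004,"wx":0.0,"wy":0.0,"wz":0.99,"claw":0.0}
    - {"dx":0.0,"dy":0.0,"dz":0.004,"wx":0.0,"wy":0.0,"wz":0.99,"claw":0.0}

```text
time_s: 5.4
eef_pos: [0.5836, -0.0303, 0.2096]
ee_rot: [0.243, -0.278, 0.925, -0.091]
contact_force: [-6.8, 4.4, 7.1]
width: 0.0113
gripper_force: 44.7
```

```bash
python3 -c "
from h import *
plan('ur',12,.010); print(sensors.sense()['wrist_torque'])"
```

```text
t 5.4 ur d [-0.0005 -0.001   0.0075] w [0.0037 0.0009 0.8476] q6 -0.79 F [-6.8  4.4  7.1] w 0.0113
[1.07687802 1.45238502 0.39664352]
```

Request:
servo_tool:
  deltas:
    - {"dx":0.0,"dy":0.0,"dz":0.001,"wx":0.0,"wy":0.0,"wz":0.25,"claw":0.0}
    - {"dx":0.0,"dy":0.0,"dz":0.002,"wx":0.0,"wy":0.0,"wz":0.5,"claw":0.0}
    - {"dx":0.0,"dy":0.0,"dz":0.003,"wx":0.0,"wy":0.0,"wz":0.75,"claw":0.0}
    - {"dx":0.0,"dy":0.0,"dz":0.003,"wx":0.0,"wy":0.0,"wz":0.86,"claw":0.0}
    - {"dx":0.0,"dy":0.0,"dz":0.003,"wx":0.0,"wy":0.0,"wz":0.86,"claw":0.0}
    - {"dx":0.0,"dy":0.0,"dz":0.003,"wx":0.0,"wy":0.0,"wz":0.86,"claw":0.5}
    - {"dx":0.0,"dy":0.0,"dz":0.003,"wx":0.0,"wy":0.0,"wz":0.86,"claw":0.5}
    - {"dx":0.0,"dy":0.0,"dz":0.003,"wx":0.0,"wy":0.0,"wz":0.86,"claw":0.5}
    - {"dx":0.0,"dy":0.0,"dz":-0.15,"wx":0.0,"wy":0.0,"wz":0.86,"claw":0.5}
    - {"dx":0.0,"dy":0.0,"dz":-0.3,"wx":0.0,"wy":0.0,"wz":0.6,"claw":0.5}
    - {"dx":0.0,"dy":0.0,"dz":-0.36,"wx":0.0,"wy":0.0,"wz":0.3,"claw":0.5}
    - {"dx":0.0,"dy":0.0,"dz":-0.36,"wx":0.0,"wy":0.0,"wz":0.05,"claw":0.5}
    - {"dx":0.0,"dy":0.0,"dz":-0.36,"wx":0.0,"wy":0.0,"wz":0.05,"claw":0.5}

```text
time_s: 6.7
eef_pos: [0.5302, -0.0272, 0.3032]
ee_rot: [0.244, -0.269, 0.927, -0.089]
contact_force: [0.0, -0.1, -0.6]
width: 0.0428
gripper_force: 0.0
```

```bash
python3 -c "
from h import *
look(); plan('ll',61.3,.12)"
```

```text
cover h median -0.0
ul 0.73 909 top 0.0415 bar 107.2 size [0.0116 0.0492] axis err [ 0.0005 -0.0057]
ur 0.66 906 top 0.0415 bar 107.2 size [0.0116 0.0492] axis err [0.0005 0.1047]
ll 0.86 2333 top 0.0432 bar 62.0 size [0.0622 0.0125] axis err [ 0.0002 -0.0002]
lr 0.68 2163 top 0.0419 bar 102.7 size [0.013  0.0626] axis err [-0.0009  0.0015]
t 7.0 ll d [ 0.0791  0.5142 -0.0027] w [ 3.700e-03 -4.000e-04 -8.411e-01] q6 -0.79 F [-0.6 -0.2  0.1] w 0.0428
```

Request:
servo_tool:
  deltas:
    - {"dx":0.079,"dy":0.514,"dz":-0.003,"wx":0.0,"wy":0.0,"wz":-0.855,"claw":0.5}
    - {"dx":0.079,"dy":0.514,"dz":-0.003,"wx":0.0,"wy":0.0,"wz":-0.855,"claw":0.5}
    - {"dx":0.079,"dy":0.514,"dz":-0.003,"wx":0.0,"wy":0.0,"wz":-0.855,"claw":0.5}
    - {"dx":0.079,"dy":0.514,"dz":-0.003,"wx":0.0,"wy":0.0,"wz":-0.855,"claw":0.5}
    - {"dx":0.079,"dy":0.514,"dz":-0.003,"wx":0.0,"wy":0.0,"wz":-0.855,"claw":0.5}
    - {"dx":0.079,"dy":0.514,"dz":0.15,"wx":0.0,"wy":0.0,"wz":-0.855,"claw":0.5}
    - {"dx":0.079,"dy":0.514,"dz":0.28,"wx":0.0,"wy":0.0,"wz":-0.855,"claw":0.5}
    - {"dx":0.079,"dy":0.514,"dz":0.357,"wx":0.0,"wy":0.0,"wz":-0.855,"claw":0.5}
    - {"dx":0.079,"dy":0.514,"dz":0.357,"wx":0.0,"wy":0.0,"wz":-0.855,"claw":0.5}
    - {"dx":0.079,"dy":0.514,"dz":0.357,"wx":0.0,"wy":0.0,"wz":-0.855,"claw":0.0}
    - {"dx":0.079,"dy":0.514,"dz":0.357,"wx":0.0,"wy":0.0,"wz":-0.855,"claw":0.0}
    - {"dx":0.079,"dy":0.514,"dz":0.357,"wx":0.0,"wy":0.0,"wz":-0.855,"claw":0.0}
    - {"dx":0.079,"dy":0.514,"dz":0.357,"wx":0.0,"wy":0.0,"wz":-0.855,"claw":0.0}
    - {"dx":0.079,"dy":0.514,"dz":0.357,"wx":0.0,"wy":0.0,"wz":-0.855,"claw":0.0}

```text
time_s: 8.4
eef_pos: [0.4959, 0.0864, 0.1552]
ee_rot: [0.218, -0.467, 0.845, -0.14]
contact_force: [-4.3, 3.9, 1.5]
width: 0.0112
gripper_force: 44.2
```

```bash
python3 -c "
from h import *
plan('ll',12,.012)"
```

```text
t 8.4 ll d [ 0.0003 -0.0001  0.0037] w [3.0000e-03 1.6000e-03 1.6613e+00] q6 -0.98 F [-4.3  3.9  1.5] w 0.0112
```

Request:
servo_tool:
  deltas:
    - {"dx":0.0,"dy":0.0,"dz":0.001,"wx":0.0,"wy":0.0,"wz":0.25,"claw":0.0}
    - {"dx":0.0,"dy":0.0,"dz":0.002,"wx":0.0,"wy":0.0,"wz":0.5,"claw":0.0}
    - {"dx":0.0,"dy":0.0,"dz":0.003,"wx":0.0,"wy":0.0,"wz":0.75,"claw":0.0}
    - {"dx":0.0,"dy":0.0,"dz":0.004,"wx":0.0,"wy":0.0,"wz":0.99,"claw":0.0}

```text
time_s: 8.8
eef_pos: [0.4967, 0.0864, 0.1542]
ee_rot: [0.247, -0.233, 0.937, -0.079]
contact_force: [-6.1, 3.8, 3.6]
width: 0.0113
gripper_force: 44.7
```

Request:
servo_tool:
  deltas:
    - {"dx":0.0,"dy":0.0,"dz":0.001,"wx":0.0,"wy":0.0,"wz":0.25,"claw":0.0}
    - {"dx":0.0,"dy":0.0,"dz":0.002,"wx":0.0,"wy":0.0,"wz":0.5,"claw":0.0}
    - {"dx":0.0,"dy":0.0,"dz":0.003,"wx":0.0,"wy":0.0,"wz":0.68,"claw":0.0}
    - {"dx":0.0,"dy":0.0,"dz":0.003,"wx":0.0,"wy":0.0,"wz":0.68,"claw":0.0}
    - {"dx":0.0,"dy":0.0,"dz":0.003,"wx":0.0,"wy":0.0,"wz":0.68,"claw":0.0}
    - {"dx":0.0,"dy":0.0,"dz":0.003,"wx":0.0,"wy":0.0,"wz":0.68,"claw":0.5}
    - {"dx":0.0,"dy":0.0,"dz":0.003,"wx":0.0,"wy":0.0,"wz":0.68,"claw":0.5}
    - {"dx":0.0,"dy":0.0,"dz":0.003,"wx":0.0,"wy":0.0,"wz":0.68,"claw":0.5}
    - {"dx":0.0,"dy":0.0,"dz":-0.15,"wx":0.0,"wy":0.0,"wz":0.68,"claw":0.5}
    - {"dx":0.0,"dy":0.0,"dz":-0.3,"wx":0.0,"wy":0.0,"wz":0.68,"claw":0.5}
    - {"dx":0.0,"dy":0.0,"dz":-0.42,"wx":0.0,"wy":0.0,"wz":0.68,"claw":0.5}
    - {"dx":0.0,"dy":0.0,"dz":-0.42,"wx":0.0,"wy":0.0,"wz":0.68,"claw":0.5}
    - {"dx":0.0,"dy":0.0,"dz":-0.42,"wx":0.0,"wy":0.0,"wz":0.68,"claw":0.5}

```text
time_s: 10.1
eef_pos: [0.4342, 0.0904, 0.2633]
ee_rot: [0.258, -0.065, 0.963, -0.035]
contact_force: [-0.8, 0.5, -0.9]
width: 0.0424
gripper_force: 0.0
```

Run:
```python
from h import *
look(save="w2"); plan('ll',12,.12); plan('c',12,.12)
im,d=viewer.get_image("top"); cv2.imwrite("pics/t2.png",cv2.resize(im[150:300,230:430],None,fx=3,fy=3))
```

```text
cover h median -0.0007
ul 0.68 1526 top 0.0415 bar 106.9 size [0.0123 0.0609] axis err [-0.0017  0.0011]
ur 0.77 489 top 0.0415 bar 9.9 size [0.0212 0.0125] axis err [-0.0222 -0.0028]
ll 0.79 1258 top 0.042 bar 11.4 size [0.0621 0.0117] axis err [-0.0007  0.0008]
lr 0.97 1484 top 0.042 bar 102.1 size [0.0125 0.0603] axis err [-0.0014  0.0024]
t 10.4 ll d [-0.0019  0.0009  0.0545] w [ 0.0023 -0.0044 -0.0089] q6 -0.09 F [-0.2 -0.3  0.4] w 0.0428
t 10.4 c d [-0.1445 -0.2165  0.0539] w [ 0.0023 -0.0044 -0.0089] q6 -0.09 F [-0.2 -0.3  0.4] w 0.0428
```

View pics/w2.png

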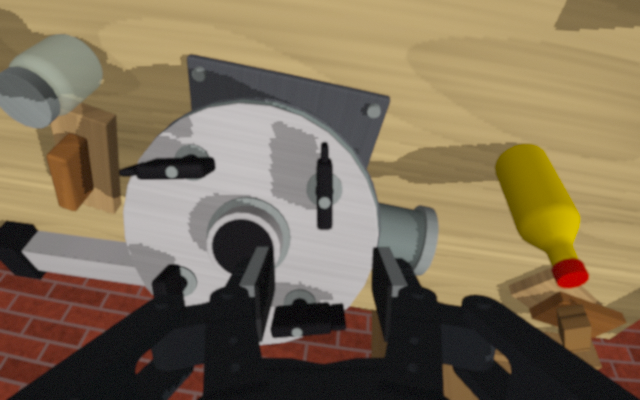

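Request:
servo_tool:
  deltas:
    - {"dx":-0.002,"dy":0.001,"dz":0.15,"wx":0.0,"wy":0.0,"wz":0.01,"claw":0.5}
    - {"dx":-0.002,"dy":0.001,"dz":0.3,"wx":0.0,"wy":0.0,"wz":0.01,"claw":0.5}
    - {"dx":-0.002,"dy":0.001,"dz":0.42,"wx":0.0,"wy":0.0,"wz":0.01,"claw":0.5}
    - {"dx":-0.002,"dy":0.001,"dz":0.42,"wx":0.0,"wy":0.0,"wz":0.01,"claw":0.5}
    - {"dx":-0.002,"dy":0.001,"dz":0.42,"wx":0.0,"wy":0.0,"wz":0.01,"claw":0.0}
    - {"dx":-0.002,"dy":0.001,"dz":0.42,"wx":0.0,"wy":0.0,"wz":0.01,"claw":0.0}
    - {"dx":-0.002,"dy":0.001,"dz":0.42,"wx":0.0,"wy":0.0,"wz":0.01,"claw":0.0}
    - {"dx":-0.002,"dy":0.001,"dz":0.42,"wx":0.0,"wy":0.0,"wz":0.01,"claw":0.0}
    - {"dx":-0.002,"dy":0.001,"dz":0.42,"wx":0.0,"wy":0.0,"wz":0.01,"claw":0.0}
    - {"dx":-0.002,"dy":0.001,"dz":0.421,"wx":0.0,"wy":0.0,"wz":0.25,"claw":0.0}
    - {"dx":-0.002,"dy":0.001,"dz":0.422,"wx":0.0,"wy":0.0,"wz":0.5,"claw":0.0}
    - {"dx":-0.002,"dy":0.001,"dz":0.423,"wx":0.0,"wy":0.0,"wz":0.75,"claw":0.0}
    - {"dx":-0.002,"dy":0.001,"dz":0.423,"wx":0.0,"wy":0.0,"wz":0.99,"claw":0.0}
    - {"dx":-0.002,"dy":0.001,"dz":0.423,"wx":0.0,"wy":0.0,"wz":0.99,"claw":0.0}

```text
time_s: 11.85
eef_pos: [0.4979, 0.0862, 0.1538]
ee_rot: [0.258, 0.186, 0.948, 0.032]
contact_force: [-5.0, -0.8, 6.1]
width: 0.011
gripper_force: 44.7
```

```bash
python3 -c "
from h import *
plan('ll',-45,.010); print(sensors.sense()['wrist_torque'])"
```

```text
t 11.85 ll d [ 0.0033 -0.0012  0.0029] w [1.000e-03 6.000e-04 8.922e-01] q6 0.41 F [-5.  -0.8  6.1] w 0.011
[-0.27758701  0.49055012 -0.28925839]
```

Request:
servo_tool:
  deltas:
    - {"dx":0.0,"dy":0.0,"dz":0.001,"wx":0.0,"wy":0.0,"wz":0.25,"claw":0.0}
    - {"dx":0.0,"dy":0.0,"dz":0.002,"wx":0.0,"wy":0.0,"wz":0.5,"claw":0.0}
    - {"dx":0.0,"dy":0.0,"dz":0.003,"wx":0.0,"wy":0.0,"wz":0.75,"claw":0.0}
    - {"dx":0.0,"dy":0.0,"dz":0.003,"wx":0.0,"wy":0.0,"wz":0.99,"claw":0.0}
    - {"dx":0.0,"dy":0.0,"dz":0.003,"wx":0.0,"wy":0.0,"wz":0.99,"claw":0.0}
    - {"dx":0.0,"dy":0.0,"dz":0.003,"wx":0.0,"wy":0.0,"wz":0.99,"claw":0.0}

```text
time_s: 12.45
eef_pos: [0.4984, 0.0861, 0.1531]
ee_rot: [0.241, 0.421, 0.869, 0.097]
contact_force: [-4.2, 0.4, 7.8]
width: 0.0109
gripper_force: 45.0
```

```bash
python3 -c "
from h import *
plan('ll',-45,.010); print(sensors.sense()['wrist_torque'])"
```

```text
t 12.45 ll d [ 0.0025 -0.0028  0.0001] w [ 0.0012  0.0007 -0.0888] q6 0.93 F [-4.2  0.4  7.8] w 0.0109
[-0.52539686  0.3009855   0.13278162]
```

Request:
servo_tool:
  deltas:
    - {"dx":0.0,"dy":0.0,"dz":0.0,"wx":0.0,"wy":0.0,"wz":0.0,"claw":0.5}
    - {"dx":0.0,"dy":0.0,"dz":0.0,"wx":0.0,"wy":0.0,"wz":0.0,"claw":0.5}
    - {"dx":0.0,"dy":0.0,"dz":0.0,"wx":0.0,"wy":0.0,"wz":0.0,"claw":0.5}
    - {"dx":0.0,"dy":0.0,"dz":-0.15,"wx":0.0,"wy":0.0,"wz":0.0,"claw":0.5}
    - {"dx":0.0,"dy":0.0,"dz":-0.3,"wx":0.0,"wy":0.0,"wz":-0.25,"claw":0.5}
    - {"dx":0.0,"dy":0.0,"dz":-0.42,"wx":0.0,"wy":0.0,"wz":-0.5,"claw":0.5}
    - {"dx":0.0,"dy":0.0,"dz":-0.42,"wx":0.0,"wy":0.0,"wz":-0.75,"claw":0.5}
    - {"dx":0.0,"dy":0.0,"dz":-0.42,"wx":0.0,"wy":0.0,"wz":-0.99,"claw":0.5}
    - {"dx":0.0,"dy":0.0,"dz":-0.42,"wx":0.0,"wy":0.0,"wz":-0.99,"claw":0.5}

```text
time_s: 13.35
eef_pos: [0.4352, 0.0907, 0.2616]
ee_rot: [0.258, 0.183, 0.948, 0.032]
contact_force: [0.2, -0.8, 0.6]
width: 0.0427
gripper_force: 0.0
```

Run:
```python
from h import *
look(); plan('ur',12,.12)
```

```text
cover h median -0.002
ul 0.6 914 top 0.0418 bar 107.1 size [0.0123 0.0363] axis err [ 0.002  -0.0107]
ll 0.7 1365 top 0.04 bar 134.8 size [0.0121 0.0616] axis err [-0.0141  0.014 ]
lr 0.56 1280 top 0.0421 bar 103.5 size [0.0125 0.0616] axis err [-0.0014  0.0017]
t 13.65 ur d [-0.4623 -0.2364  0.05  ] w [ 0.0016 -0.0025 -1.0023] q6 0.43 F [-0.5  0.7 -0.7] w 0.0433
```

Request:
servo_tool:
  deltas:
    - {"dx":-0.462,"dy":-0.236,"dz":0.05,"wx":0.0,"wy":0.0,"wz":-0.99,"claw":0.5}
    - {"dx":-0.462,"dy":-0.236,"dz":0.05,"wx":0.0,"wy":0.0,"wz":-0.99,"claw":0.5}
    - {"dx":-0.462,"dy":-0.236,"dz":0.05,"wx":0.0,"wy":0.0,"wz":-0.99,"claw":0.5}
    - {"dx":-0.462,"dy":-0.236,"dz":0.05,"wx":0.0,"wy":0.0,"wz":-0.99,"claw":0.5}
    - {"dx":-0.462,"dy":-0.236,"dz":0.05,"wx":0.0,"wy":0.0,"wz":-0.99,"claw":0.5}
    - {"dx":-0.462,"dy":-0.236,"dz":0.2,"wx":0.0,"wy":0.0,"wz":-0.99,"claw":0.5}
    - {"dx":-0.462,"dy":-0.236,"dz":0.33,"wx":0.0,"wy":0.0,"wz":-0.99,"claw":0.5}
    - {"dx":-0.462,"dy":-0.236,"dz":0.413,"wx":0.0,"wy":0.0,"wz":-0.99,"claw":0.5}
    - {"dx":-0.462,"dy":-0.236,"dz":0.413,"wx":0.0,"wy":0.0,"wz":-0.99,"claw":0.5}
    - {"dx":-0.462,"dy":-0.236,"dz":0.413,"wx":0.0,"wy":0.0,"wz":-0.99,"claw":0.0}
    - {"dx":-0.462,"dy":-0.236,"dz":0.413,"wx":0.0,"wy":0.0,"wz":-0.99,"claw":0.0}
    - {"dx":-0.462,"dy":-0.236,"dz":0.413,"wx":0.0,"wy":0.0,"wz":-0.99,"claw":0.0}
    - {"dx":-0.462,"dy":-0.236,"dz":0.413,"wx":0.0,"wy":0.0,"wz":-0.99,"claw":0.0}
    - {"dx":-0.462,"dy":-0.236,"dz":0.413,"wx":0.0,"wy":0.0,"wz":-0.99,"claw":0.0}

```text
time_s: 15.05
eef_pos: [0.5848, -0.0299, 0.2106]
ee_rot: [0.258, -0.065, 0.963, -0.035]
contact_force: [-3.9, 2.0, 8.2]
width: 0.0117
gripper_force: 44.2
```

Run:
```python
from h import *
plan('ur',-45,.010)
```

```text
t 15.05 ur d [ 0.0043 -0.0012  0.0083] w [0.0033 0.0021 1.891 ] q6 -0.34 F [-3.9  2.   8.2] w 0.0117
```

Request:
servo_tool:
  deltas:
    - {"dx":0.0,"dy":0.0,"dz":0.001,"wx":0.0,"wy":0.0,"wz":0.25,"claw":0.0}
    - {"dx":0.0,"dy":0.0,"dz":0.002,"wx":0.0,"wy":0.0,"wz":0.5,"claw":0.0}
    - {"dx":0.0,"dy":0.0,"dz":0.003,"wx":0.0,"wy":0.0,"wz":0.75,"claw":0.0}
    - {"dx":0.0,"dy":0.0,"dz":0.004,"wx":0.0,"wy":0.0,"wz":0.99,"claw":0.0}

```text
time_s: 15.45
eef_pos: [0.5854, -0.0305, 0.2096]
ee_rot: [0.258, 0.187, 0.947, 0.032]
contact_force: [-6.4, -2.5, 9.8]
width: 0.0115
gripper_force: 44.4
```

Request:
servo_tool:
  deltas:
    - {"dx":0.0,"dy":0.0,"dz":0.001,"wx":0.0,"wy":0.0,"wz":0.25,"claw":0.0}
    - {"dx":0.0,"dy":0.0,"dz":0.002,"wx":0.0,"wy":0.0,"wz":0.5,"claw":0.0}
    - {"dx":0.0,"dy":0.0,"dz":0.003,"wx":0.0,"wy":0.0,"wz":0.75,"claw":0.0}
    - {"dx":0.0,"dy":0.0,"dz":0.003,"wx":0.0,"wy":0.0,"wz":0.99,"claw":0.0}
    - {"dx":0.0,"dy":0.0,"dz":0.003,"wx":0.0,"wy":0.0,"wz":0.99,"claw":0.0}
    - {"dx":0.0,"dy":0.0,"dz":0.003,"wx":0.0,"wy":0.0,"wz":0.99,"claw":0.0}

```text
time_s: 16.05
eef_pos: [0.5851, -0.0314, 0.2081]
ee_rot: [0.241, 0.421, 0.869, 0.095]
contact_force: [-8.8, -10.1, 7.3]
width: 0.0116
gripper_force: 54.9
```

Run:
```python
from h import *
plan('ur',-45,.010); s=sensors.sense(); print(s['wrist_torque']@np.load("cov.npz")["zz"])
```

```text
t 16.05 ur d [0.003  0.0013 0.0005] w [-0.0042  0.0034 -0.0888] q6 0.69 F [ -8.8 -10.1   7.3] w 0.0116
1.1969611497519408
```

Request:
servo_tool:
  deltas:
    - {"dx":0.0,"dy":0.0,"dz":0.0,"wx":0.0,"wy":0.0,"wz":-0.08,"claw":0.5}
    - {"dx":0.0,"dy":0.0,"dz":0.0,"wx":0.0,"wy":0.0,"wz":-0.08,"claw":0.5}
    - {"dx":0.0,"dy":0.0,"dz":0.0,"wx":0.0,"wy":0.0,"wz":-0.08,"claw":0.5}
    - {"dx":0.0,"dy":0.0,"dz":-0.15,"wx":0.0,"wy":0.0,"wz":-0.05,"claw":0.5}
    - {"dx":0.0,"dy":0.0,"dz":-0.3,"wx":0.0,"wy":0.0,"wz":0.2,"claw":0.5}
    - {"dx":0.0,"dy":0.0,"dz":-0.4,"wx":0.0,"wy":0.0,"wz":0.45,"claw":0.5}
    - {"dx":0.0,"dy":0.0,"dz":-0.4,"wx":0.0,"wy":0.0,"wz":0.7,"claw":0.5}
    - {"dx":0.0,"dy":0.0,"dz":-0.4,"wx":0.0,"wy":0.0,"wz":0.8,"claw":0.5}
    - {"dx":0.0,"dy":0.0,"dz":-0.4,"wx":0.0,"wy":0.0,"wz":0.8,"claw":0.5}

```text
time_s: 16.95
eef_pos: [0.5255, -0.026, 0.3115]
ee_rot: [0.215, 0.593, 0.762, 0.145]
contact_force: [-0.4, -1.1, 0.1]
width: 0.0425
gripper_force: 0.0
```

Run:
```python
from h import *
look(); plan('ul',-73,.12)
```

```text
cover h median 0.0027
ul 0.62 1739 top 0.0419 bar 107.4 size [0.0126 0.049 ] axis err [ 0.0012 -0.0052]
ur 0.92 1359 top 0.0399 bar 135.1 size [0.0122 0.0605] axis err [ 0.0113 -0.0118]
ll 0.59 608 top 0.0397 bar 134.6 size [0.0125 0.0186] axis err [ 0.0024 -0.002 ]
lr 0.72 1964 top 0.0418 bar 102.5 size [0.0122 0.0619] axis err [-0.0005  0.0016]
t 17.25 ul d [0.3481 0.1148 0.0308] w [-0.0012 -0.0025  0.0457] q6 1.09 F [-0.2  0.4 -1. ] w 0.0428
```

Request:
servo_tool:
  deltas:
    - {"dx":0.348,"dy":0.115,"dz":0.03,"wx":0.0,"wy":0.0,"wz":0.04,"claw":0.5}
    - {"dx":0.348,"dy":0.115,"dz":0.03,"wx":0.0,"wy":0.0,"wz":0.04,"claw":0.5}
    - {"dx":0.348,"dy":0.115,"dz":0.03,"wx":0.0,"wy":0.0,"wz":0.04,"claw":0.5}
    - {"dx":0.348,"dy":0.115,"dz":0.03,"wx":0.0,"wy":0.0,"wz":0.04,"claw":0.5}
    - {"dx":0.348,"dy":0.115,"dz":0.18,"wx":0.0,"wy":0.0,"wz":0.04,"claw":0.5}
    - {"dx":0.348,"dy":0.115,"dz":0.32,"wx":0.0,"wy":0.0,"wz":0.04,"claw":0.5}
    - {"dx":0.348,"dy":0.115,"dz":0.398,"wx":0.0,"wy":0.0,"wz":0.04,"claw":0.5}
    - {"dx":0.348,"dy":0.115,"dz":0.398,"wx":0.0,"wy":0.0,"wz":0.04,"claw":0.5}
    - {"dx":0.348,"dy":0.115,"dz":0.398,"wx":0.0,"wy":0.0,"wz":0.04,"claw":0.0}
    - {"dx":0.348,"dy":0.115,"dz":0.398,"wx":0.0,"wy":0.0,"wz":0.04,"claw":0.0}
    - {"dx":0.348,"dy":0.115,"dz":0.398,"wx":0.0,"wy":0.0,"wz":0.04,"claw":0.0}
    - {"dx":0.348,"dy":0.115,"dz":0.398,"wx":0.0,"wy":0.0,"wz":0.04,"claw":0.0}
    - {"dx":0.348,"dy":0.115,"dz":0.398,"wx":0.0,"wy":0.0,"wz":0.04,"claw":0.0}

```text
time_s: 18.55
eef_pos: [0.5914, 0.0787, 0.2088]
ee_rot: [0.214, 0.601, 0.756, 0.146]
contact_force: [-11.1, -7.1, 3.3]
width: 0.0114
gripper_force: 41.0
```

Run:
```python
from h import *
plan('ul',-135,.010)
```

```text
t 18.55 ul d [0.0026 0.0026 0.0049] w [-1.4000e-03  3.2000e-03  2.0708e+00] q6 1.35 F [-11.1  -7.1   3.3] w 0.0114
```

Request:
servo_tool:
  deltas:
    - {"dx":0.001,"dy":0.001,"dz":0.001,"wx":0.0,"wy":0.0,"wz":0.25,"claw":0.0}
    - {"dx":0.001,"dy":0.001,"dz":0.002,"wx":0.0,"wy":0.0,"wz":0.5,"claw":0.0}
    - {"dx":0.001,"dy":0.001,"dz":0.003,"wx":0.0,"wy":0.0,"wz":0.75,"claw":0.0}
    - {"dx":0.001,"dy":0.001,"dz":0.004,"wx":0.0,"wy":0.0,"wz":0.99,"claw":0.0}

```text
time_s: 18.95
eef_pos: [0.5914, 0.0785, 0.2075]
ee_rot: [0.169, 0.776, 0.575, 0.196]
contact_force: [-19.5, -10.0, 8.4]
width: 0.0112
gripper_force: 42.3
```

Request:
servo_tool:
  deltas:
    - {"dx":0.0,"dy":0.0,"dz":0.001,"wx":0.0,"wy":0.0,"wz":0.25,"claw":0.0}
    - {"dx":0.0,"dy":0.0,"dz":0.002,"wx":0.0,"wy":0.0,"wz":0.5,"claw":0.0}
    - {"dx":0.0,"dy":0.0,"dz":0.003,"wx":0.0,"wy":0.0,"wz":0.75,"claw":0.0}
    - {"dx":0.0,"dy":0.0,"dz":0.003,"wx":0.0,"wy":0.0,"wz":0.99,"claw":0.0}

```text
time_s: 19.35
eef_pos: [0.5918, 0.0787, 0.2065]
ee_rot: [0.113, 0.898, 0.357, 0.232]
contact_force: [-14.0, -7.6, 2.2]
width: 0.0115
gripper_force: 41.2
```

Request:
servo_tool:
  deltas:
    - {"dx":0.0,"dy":0.0,"dz":0.0,"wx":0.0,"wy":0.0,"wz":0.2,"claw":0.0}
    - {"dx":0.0,"dy":0.0,"dz":0.0,"wx":0.0,"wy":0.0,"wz":0.2,"claw":0.0}
    - {"dx":0.0,"dy":0.0,"dz":0.0,"wx":0.0,"wy":0.0,"wz":0.2,"claw":0.0}

```text
time_s: 19.65
eef_pos: [0.5923, 0.0786, 0.2068]
ee_rot: [0.102, 0.914, 0.312, 0.238]
contact_force: [-14.6, -10.5, 2.9]
width: 0.0117
gripper_force: 57.3
```

Run:
```python
from h import *
plan('ul',-135,.010); s=sensors.sense(); print(s['wrist_torque']@np.load("cov.npz")["zz"])
```

```text
t 19.65 ul d [ 0.004  -0.0008 -0.0025] w [ 0.001   0.0055 -0.1084] q6 2.49 F [-14.6 -10.5   2.9] w 0.0117
0.8049616409701484
```

Request:
servo_tool:
  deltas:
    - {"dx":0.0,"dy":0.0,"dz":0.0,"wx":0.0,"wy":0.0,"wz":-0.1,"claw":0.5}
    - {"dx":0.0,"dy":0.0,"dz":0.0,"wx":0.0,"wy":0.0,"wz":-0.1,"claw":0.5}
    - {"dx":0.0,"dy":0.0,"dz":0.0,"wx":0.0,"wy":0.0,"wz":-0.1,"claw":0.5}
    - {"dx":0.0,"dy":0.0,"dz":-0.15,"wx":0.0,"wy":0.0,"wz":-0.1,"claw":0.5}
    - {"dx":0.0,"dy":0.0,"dz":-0.3,"wx":0.0,"wy":0.0,"wz":-0.3,"claw":0.5}
    - {"dx":0.0,"dy":0.0,"dz":-0.4,"wx":0.0,"wy":0.0,"wz":-0.55,"claw":0.5}
    - {"dx":0.0,"dy":0.0,"dz":-0.4,"wx":0.0,"wy":0.0,"wz":-0.8,"claw":0.5}
    - {"dx":0.0,"dy":0.0,"dz":-0.4,"wx":0.0,"wy":0.0,"wz":-0.99,"claw":0.5}
    - {"dx":0.0,"dy":0.0,"dz":-0.4,"wx":0.0,"wy":0.0,"wz":-0.99,"claw":0.5}

```text
time_s: 20.55
eef_pos: [0.534, 0.0841, 0.3109]
ee_rot: [0.159, 0.803, 0.536, 0.206]
contact_force: [0.1, -0.3, 0.9]
width: 0.0428
gripper_force: 0.0
```

Run:
```python
from h import *
look(); plan('lr',-77.5,.12)
```

```text
cover h median -0.0041
ul 0.9 1422 top 0.0398 bar 45.0 size [0.0618 0.0123] axis err [-0.0006  0.0017]
ur 0.78 897 top 0.0389 bar 136.0 size [0.0122 0.0417] axis err [ 0.0056 -0.0037]
ll 0.86 1675 top 0.0387 bar 134.9 size [0.0127 0.0617] axis err [-0.0127  0.0147]
lr 0.29 923 top 0.0389 bar 135.7 size [0.0123 0.0427] axis err [0.1033 0.0085]
t 20.85 lr d [-0.4676 -0.2315  0.0258] w [-0.002  -0.0017 -1.0386] q6 1.98 F [-0.1  0.  -0.2] w 0.0426
```

Request:
servo_tool:
  deltas:
    - {"dx":-0.468,"dy":-0.231,"dz":0.026,"wx":0.0,"wy":0.0,"wz":-1.0,"claw":0.5}
    - {"dx":-0.468,"dy":-0.231,"dz":0.026,"wx":0.0,"wy":0.0,"wz":-1.0,"claw":0.5}
    - {"dx":-0.468,"dy":-0.231,"dz":0.026,"wx":0.0,"wy":0.0,"wz":-1.0,"claw":0.5}
    - {"dx":-0.468,"dy":-0.231,"dz":0.026,"wx":0.0,"wy":0.0,"wz":-1.0,"claw":0.5}
    - {"dx":-0.468,"dy":-0.231,"dz":0.026,"wx":0.0,"wy":0.0,"wz":-1.0,"claw":0.5}
    - {"dx":-0.468,"dy":-0.231,"dz":0.17,"wx":0.0,"wy":0.0,"wz":-1.0,"claw":0.5}
    - {"dx":-0.468,"dy":-0.231,"dz":0.31,"wx":0.0,"wy":0.0,"wz":-1.0,"claw":0.5}
    - {"dx":-0.468,"dy":-0.231,"dz":0.397,"wx":0.0,"wy":0.0,"wz":-1.0,"claw":0.5}
    - {"dx":-0.468,"dy":-0.231,"dz":0.397,"wx":0.0,"wy":0.0,"wz":-1.0,"claw":0.5}
    - {"dx":-0.468,"dy":-0.231,"dz":0.397,"wx":0.0,"wy":0.0,"wz":-1.0,"claw":0.0}
    - {"dx":-0.468,"dy":-0.231,"dz":0.397,"wx":0.0,"wy":0.0,"wz":-1.0,"claw":0.0}
    - {"dx":-0.468,"dy":-0.231,"dz":0.397,"wx":0.0,"wy":0.0,"wz":-1.0,"claw":0.0}
    - {"dx":-0.468,"dy":-0.231,"dz":0.397,"wx":0.0,"wy":0.0,"wz":-1.0,"claw":0.0}
    - {"dx":-0.468,"dy":-0.231,"dz":0.397,"wx":0.0,"wy":0.0,"wz":-1.0,"claw":0.0}

```text
time_s: 22.25
eef_pos: [0.4895, -0.0245, 0.1523]
ee_rot: [0.206, 0.638, 0.725, 0.157]
contact_force: [-7.4, -2.8, 0.5]
width: 0.0118
gripper_force: 42.0
```

Run:
```python
from h import *
plan('lr',-135,.008)
```

```text
t 22.25 lr d [0.0019 0.0012 0.0064] w [-1.5000e-03  1.9000e-03  1.8791e+00] q6 1.19 F [-7.4 -2.8  0.5] w 0.0118
```

Request:
servo_tool:
  deltas:
    - {"dx":0.001,"dy":0.001,"dz":0.001,"wx":0.0,"wy":0.0,"wz":0.25,"claw":0.0}
    - {"dx":0.001,"dy":0.001,"dz":0.002,"wx":0.0,"wy":0.0,"wz":0.5,"claw":0.0}
    - {"dx":0.001,"dy":0.001,"dz":0.003,"wx":0.0,"wy":0.0,"wz":0.75,"claw":0.0}
    - {"dx":0.001,"dy":0.001,"dz":0.004,"wx":0.0,"wy":0.0,"wz":0.99,"claw":0.0}

```text
time_s: 22.65
eef_pos: [0.4894, -0.0245, 0.1508]
ee_rot: [0.159, 0.804, 0.535, 0.204]
contact_force: [-19.2, -9.7, 5.6]
width: 0.0114
gripper_force: 43.5
```

Request:
servo_tool:
  deltas:
    - {"dx":0.0,"dy":0.0,"dz":0.001,"wx":0.0,"wy":0.0,"wz":0.25,"claw":0.0}
    - {"dx":0.0,"dy":0.0,"dz":0.002,"wx":0.0,"wy":0.0,"wz":0.5,"claw":0.0}
    - {"dx":0.0,"dy":0.0,"dz":0.003,"wx":0.0,"wy":0.0,"wz":0.75,"claw":0.0}
    - {"dx":0.0,"dy":0.0,"dz":0.003,"wx":0.0,"wy":0.0,"wz":0.99,"claw":0.0}
    - {"dx":0.0,"dy":0.0,"dz":0.003,"wx":0.0,"wy":0.0,"wz":0.99,"claw":0.0}
    - {"dx":0.0,"dy":0.0,"dz":0.003,"wx":0.0,"wy":0.0,"wz":0.99,"claw":0.0}

```text
time_s: 23.25
eef_pos: [0.4889, -0.0239, 0.1494]
ee_rot: [0.101, 0.914, 0.315, 0.237]
contact_force: [-23.0, -5.2, 5.5]
width: 0.011
gripper_force: 52.8
```

Run:
```python
from h import *
plan('lr',-135,.008); s=sensors.sense(); print(s['wrist_torque']@np.load("cov.npz")["zz"])
```

```text
t 23.25 lr d [ 0.006  0.005 -0.001] w [-0.0049  0.0074 -0.0999] q6 2.23 F [-23.   -5.2   5.5] w 0.011
1.159542808704453
```

Home stop felt. Release, back off and view all four.

Request:
servo_tool:
  deltas:
    - {"dx":0.0,"dy":0.0,"dz":0.0,"wx":0.0,"wy":0.0,"wz":-0.1,"claw":0.5}
    - {"dx":0.0,"dy":0.0,"dz":0.0,"wx":0.0,"wy":0.0,"wz":-0.1,"claw":0.5}
    - {"dx":0.0,"dy":0.0,"dz":0.0,"wx":0.0,"wy":0.0,"wz":-0.1,"claw":0.5}
    - {"dx":0.0,"dy":0.0,"dz":-0.15,"wx":0.0,"wy":0.0,"wz":-0.1,"claw":0.5}
    - {"dx":0.0,"dy":0.0,"dz":-0.3,"wx":0.0,"wy":0.0,"wz":-0.1,"claw":0.5}
    - {"dx":0.0,"dy":0.0,"dz":-0.45,"wx":0.0,"wy":0.0,"wz":-0.1,"claw":0.5}
    - {"dx":0.0,"dy":0.0,"dz":-0.6,"wx":0.0,"wy":0.0,"wz":-0.3,"claw":0.5}
    - {"dx":0.0,"dy":0.0,"dz":-0.7,"wx":0.0,"wy":0.0,"wz":-0.5,"claw":0.5}
    - {"dx":0.0,"dy":0.0,"dz":-0.7,"wx":0.0,"wy":0.0,"wz":-0.5,"claw":0.5}
    - {"dx":0.0,"dy":0.0,"dz":-0.7,"wx":0.0,"wy":0.0,"wz":-0.5,"claw":0.5}

```text
time_s: 24.25
eef_pos: [0.387, -0.0169, 0.3323]
ee_rot: [0.132, 0.864, 0.43, 0.224]
contact_force: [0.4, -0.0, 0.0]
width: 0.0427
gripper_force: 0.0
```

Run:
```python
from h import *
look(save="w3"); plan('lr',-135,.2)
im,d=viewer.get_image("scene"); cv2.imwrite("pics/s3.png",im)
for t in ["glue_bottle","screw_jar","push_block"]: print(t,[np.round(q["centre"],1) for q in spotter.pinpoint(t,"scene")[:1]])
```

```text
cover h median -0.0048
ul 0.96 490 top 0.0401 bar 44.2 size [0.0281 0.012 ] axis err [-0.0128 -0.0109]
ur 0.84 718 top 0.038 bar 135.1 size [0.0114 0.0597] axis err [ 0.0111 -0.0116]
ll 0.66 886 top 0.0379 bar 134.4 size [0.0123 0.062 ] axis err [-0.0131  0.0135]
lr 0.56 737 top 0.0402 bar 45.0 size [0.0611 0.012 ] axis err [-0.0009  0.0016]
t 24.55 lr d [-0.0004 -0.0003  0.053 ] w [-0.0052  0.0004  0.3999] q6 1.89 F [-0.2  0.2  0.7] w 0.0425
glue_bottle [array([153.2, 363.1])]
screw_jar [array([256.1, 217.6])]
push_block [array([293.5, 244.8])]
```

View pics/w3.png

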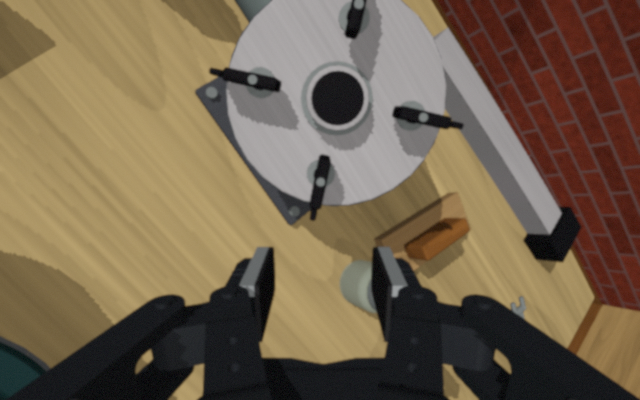

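Run:
```python
from h import *
f=np.load("cov.npz"); C,xx,yy,zz=f["C"],f["xx"],f["yy"],f["zz"]
for n in("wrist","top"):
    s=sensors.sense(); im,d=viewer.get_image(n); P=cloud(n,d,d>0,s)
    a=np.c_[(P-C)@xx,(P-C)@yy,(P-C)@zz]; rr=np.hypot(a[:,0],a[:,1])
    i=(rr>.045)&(rr<.108)&(abs(a[:,2])<.009); a=a[i]
    A=np.c_[a[:,:2],np.ones(len(a))]
    for _ in range(4):
        c=np.linalg.lstsq(A,a[:,2],rcond=None)[0]; k=abs(A@c-a[:,2])<.003; A=A[k]; a=a[k]
    print(n,len(a),"slopes deg",np.degrees(c[:2]).round(2),"h",c[2].round(4))
    for nm,(u,v) in dict(ul=(1,1),ur=(1,-1),ll=(-1,1),lr=(-1,-1)).items(): print(nm,(1e3*(c[2]+.055*(u*c[0]+v*c[1]))).round(2),end=" ")
    print()
```

```text
wrist 25837 slopes deg [-0.1  -0.09] h -0.0049
ul -5.06 ur -4.88 ll -4.87 lr -4.69 
top 4837 slopes deg [-0.1   0.01] h -0.006
ul -6.05 ur -6.08 ll -5.86 lr -5.89
```

```bash
python3 -c "
from h import *
print(r.sign_off())"
```

```text
the job is handed in; nothing more can be done
None
```

All four knobs are home and the cover is down about 6 mm, parallel to within about 0.15° and flush. The loose pair (upper right, lower left) went halfway first, then lower left and upper right home, then upper left and lower right. The bottle, jar and push block were not disturbed, and the job was handed in at about 25 s.

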